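# Open the battery dock's barrier and slide the battery home

### The arm

A 7-joint arm with a two-finger parallel gripper is mounted at the origin on a cart in front of the work surface, level with it; the furniture and walls round the work are solid. World frame = base frame: x ahead of the robot, y to its left, z up, the work surface at z = 0. Lengths are in m, angles in rad, forces in N, time in s.
With the tool pointing down it reaches from about 0.425 to 0.925 m from the base axis. Payload 6.8 kg.
Tool frame: the origin (TCP) lies between the finger pads; the fingertips stand 14 mm ahead of it and the grasp point (between the pads) lies 5 mm behind it; z points along the fingers, y is the line along which they close (so a half turn about z gives the same grasp; the last joint's range is limited). The gripper opens to 85 mm and grips with 20 to 120 N. Pads are 22 mm wide; open, the fingers measure 114 mm over their backs; the gripper's body (76 mm by 85 mm) begins 54 mm behind the grasp point. The pads swing forward as they close: fully open they stand 13 mm farther back than shut.
Start: joints at [-1.403, 0.477, 0.022, 1.555, -0.011, 1.109, -0.083], TCP at [0.184, 0.65, 0.245] pointing down, gripper open.
Joint ranges: [-2.96, 2.96], [-0.34, 2.1], [-1.41, 1.46], [0.24, 2.44], [-1.37, 4.51], [0.17, 1.92], [-2.96, 2.96]. Speed limits (rad/s): [2.39, 2.39, 3.14, 3.14, 3.14, 3.14, 3.14].

### API

Orientations are given as a rotation vector (axis times angle).
In Python, from bench import r, eyes, ticket gives the robot as it stands. The module is installed in compiled form; this text tells all that it offers.
- The arm moves only by the tool arm_command, never from a script. Its argument "plan" is text: rows parted by semicolons, each of 4 numbers parted by spaces: the shift along the tool's x, y, z in m, then the turn about the tool's z in degrees. In form: tx ty tz yaw; .... A call has 1 to 20 rows; each row shifts and turns the commanded pose from where the row before left it, along the tool's axes as they then stand; what a row does not reach is not made up. A row lasts 1/8 s, in which the tool goes at most 62.5 mm and 10.7 degrees, less where a joint would pass 70% of its speed; a pose out of reach is approached as far as the arm can. A call is refused whole if a number of a shift passes 0.0625 or a number of a turn 10.7, either way. A call with a gripper value outside its range is refused whole. "hand" is the closure, from -1 (fully open) to 1 (shut), set as the call begins (left out, the last holds). The fingers move at their own pace and stop on an object; "grip_force" is the grip in N (left out, the last holds). Time passes only in rows, so rows that do not move let the fingers close. It gives the time, the measured TCP pose, the force, the opening and the grip force at its end, in the units of the state.
- r.get_obs(): the state, without advancing time (a new reading comes with each control period).
- eyes.grab_frame(name): name is "scene" or "top" or "wrist"; returns (picture, depth): 480x640x3 uint8, red, green, blue; 480x640 float32, m along the optical axis (not along the pixel's ray), 0 where there is no reading.
- eyes.calibration(name): a dict with "fov_y" (degrees; the focal length in pixels is half the picture's height over the tangent of half this angle, whatever the lens; pixels are square), "cx", "cy" (the principal point, pixels), "origin" and "attitude" of the camera in the world; the wrist camera has in their place "tool_from_camera" (4x4, takes a point from camera to tool coordinates, whose origin is the TCP and whose axes are the flange's). Camera axes: x right, y up, looking along -z (the intrinsics and any distortion apply to the point x, -y, -z); pixel columns grow to the right and rows downward; lengths in m; the calibration is good to about 2 mm. A picture is of the moment at which its call begins: read the wrist's pose just before it. calibration takes no time and is no camera call.
- ticket.hand_in(): hands the job in; it is judged then, once.
The state is a dict: "clock": time; "joints": joint angles; "qvel": joint speeds; "tau": joint torques, N m; "tcp_pos": TCP position; "orientation": TCP orientation; "contact_force": force on the tool from outside, world axes, zero at the start; "moment": the same for the moment, N m; "grip_width": finger opening in m; "gripper_force": force on a finger pad.
Only numpy, scipy, OpenCV 4.12 (cv2) and the standard library are available. Lean on these libraries where they do the work, as an engineer would, in place of code of your own. Each camera call takes 0.05 s, during which the arm holds its last target. There are 200 camera calls.

### The job

Push the battery dock's counterweighted barrier arm up with your fingertips until it tips past its balance point and stays raised by itself, then push the battery along the lane until it is fully home against the end stop. Only push: grip and lift nothing, and leave the other things on the bench where they are.

Things in the scene. Friction and masses are not known exactly. Their poses are not given: they have to be found in the camera images.
- dock: Battery dock: grey housing 262 mm long, 40 mm tall, fixed to the bench, with a straight lane on top. Origin: on the bench, mid-lane, below the barrier. x runs along the lane from its open mouth (x = -128 mm) to the end stop, y to the left, z up. Lane floor at z = 46 mm, between black rails (tops at z = 56 mm) 48 mm apart. A wing of the housing reaches to y = -135 mm on the right.
- lane_end (a point): Middle of the near face of the end stop, a black block 64 mm wide, top at z = 76 mm: at x = 112, y = 0, z = 60 mm in the dock's frame.
- gate (a joint): Barrier hinge, rad. 0 = down, bar level across the lane; grows as the free end rises and swings over towards the pivot post; 1.66 = fully raised on its stop. Below about 0.85 it falls back; pushed to 1.0 it tips over by itself to 1.66 within about 3 s (damped) and stays. It turns about the dock's x axis through gate_pivot. About 1 N, level, on the roller moves it.
- gate_pivot (a point): Hinge axis of the barrier, right of the lane at x = 0, y = -100, z = 105 mm in the dock's frame, between two grey cheeks (34 x 24 mm over both, tops at z = 120 mm). The bar, 8 mm along x and 135 mm long, is level with it when down; a 40 mm wide blade under it reaches 35 mm lower. A steel disc, 36 mm across, beyond the pivot is the counterweight.
- gate_roller (a point): Centre of the black roller, the place to push, at the end of a thin lever 170 mm long that rises from the pivot 35 degrees above the bar. 20 mm across, 50 mm long along the dock's x, spins freely. Barrier down: at x = 0, y = 39, z = 202 mm in the dock's frame; pushed from its left (+y of the dock) up and over towards the pivot. Moves with the arm.
- battery: Dark drone battery, 102 mm long (its own y axis, which points along the lane towards the end stop), 42 mm wide (x), 37 mm tall, 0.2 to 0.35 kg, loose on the lane floor between the rails in front of the barrier, its length along the lane. Origin: under its middle, 51 mm from the end that faces the stop and 47 mm from the near end. Home it touches the end stop, with the origin at x = 61 mm, y = 0 in the dock's frame.
- flux_jar: Flux jar with a black lid, 49 mm across, 32 mm tall, standing on the housing right of the lane's mouth; origin under its centre. Not part of the job.
- motor: Small brushless motor, 28 mm across, 25 mm tall, standing on the housing between the flux jar and the barrier post; origin under its centre. Not part of the job.
- blower: Blue rubber blower, 54 mm across, 86 mm tall, standing to the right; origin under its centre. Not part of the job.
- side_cutters: Side cutters with red handles, 140 x 49 x 15 mm, lying to the left; origin under its centre. Not part of the job.
- spare_battery: Second dark battery, 40 x 104 x 35 mm, lying on the bench left of the dock, not in the lane; origin under its centre. Not part of the job.
- driver_red: Red screwdriver, 174 x 18 x 18 mm, lying farther to the left; origin under its centre. Not part of the job.

How it is judged:
By the outcome, as a careful person would: the job done as asked, in the order asked, and still so for the second after the job is handed in, with the robot touching nothing.
It also fails if it takes over 54 s, if anything falls off the work surface, if the arm or the gripper's body presses on something with over 40 N, if the wrist force passes 120 N, or if a joint passes its speed limit or range.

## Working session

There is one attempt and no reset: what is moved stays moved. The work goes in short steps, Python scripts to look and compute and a tool call to move; the robot and the scene stay as the last step left them, time stands still between calls to the robot, and variables do not carry over. Pictures are saved under pics/ and viewed, at most 10 in all, crops included, and the job is handed in when it is done.

Besides the shell and the picture viewer there is one more tool, called after "Call:" by a JSON object that holds its "name" and its "arguments". arm_command: Moves the arm, as the interface text tells. Its arguments: {"type":"object","properties":{"plan":{"type":"string"},"hand":{"type":"number"},"grip_force":{"type":"number"}},"required":["plan"]}

```bash
mkdir -p pics; cat > h.py <<'E'
import numpy as np, cv2
from bench import r, eyes, ticket
from scipy.spatial.transform import Rotation as R
def grab(n,f):
    p,d=eyes.grab_frame(n); cv2.imwrite(f'pics/{f}.png',p[:,:,::-1]); np.save(f'pics/{f}.npy',d); return p,d
def rot(a):
    a=np.array(a,float)
    return a if a.shape==(3,3) else (R.from_rotvec(a).as_matrix() if a.size==3 else R.from_quat(a).as_matrix())
def world(n,f,u,v,d=None):
    c=eyes.calibration(n); D=np.load(f'pics/{f}.npy'); F=240/np.tan(np.radians(c['fov_y']/2))
    if d is None:
        w=D[int(v)-1:int(v)+2,int(u)-1:int(u)+2]; w=w[w>0]; d=np.median(w) if w.size else np.nan
    return np.array(c['origin'])+rot(c['attitude'])@np.array([(u-c['cx'])/F*d,-(v-c['cy'])/F*d,-d])
E
python3 - <<'E'
from h import *
o=r.get_obs(); print(o)
for n in('scene','top','wrist'): print(n,eyes.calibration(n))
grab('scene','s0');grab('top','t0')
E
```

```text
{'clock': 0.0, 'joints': array([-1.40308829,  0.47780049,  0.02234982,  1.55646273, -0.01152222,
        1.10931634, -0.08305445]), 'qvel': array([ 0.00247431, -0.00019284,  0.0010765 ,  0.0011296 ,  0.00128104,
       -0.00031505,  0.00034598]), 'tau': array([-6.23711712e-04, -5.96461451e+01,  1.60791703e+00, -2.81207693e+01,
        1.25252220e-02,  9.39740217e-03, -1.02915888e-05]), 'tcp_pos': array([0.18367506, 0.6489281 , 0.24432087]), 'orientation': array([-4.31773012e-01, -3.11164488e+00,  2.91222468e-03]), 'contact_force': array([ 1.39434749,  0.72087787, -0.31115091]), 'moment': array([ 0.00257645, -0.04796031, -0.0177553 ]), 'gripper_force': 0.0, 'grip_width': 0.08550363119436766}
scene {'fov_y': 51.508898699494594, 'cx': 323.97610841649123, 'cy': 240.16554555512838, 'origin': array([ 0.085688  , -0.83567793,  1.07559951]), 'attitude': array([ 0.70139361, -0.23052909, -0.57179208])}
top {'fov_y': 42.98414658400377, 'cx': 311.0776413301754, 'cy': 235.26190306931687, 'origin': array([ 0.49932648, -0.16086004,  1.46330392]), 'attitude': array([ 0.04606443, -0.02365578, -1.56902672])}
wrist {'fov_y': 64.31329033649371, 'cx': 319.49862593906784, 'cy': 239.76822273659857, 'tool_from_camera': array([[-9.41677614e-04,  9.60904219e-01,  2.76879386e-01,
         7.11516989e-02],
       [ 9.99999555e-01,  8.89978702e-04,  3.12384778e-04,
        -1.73216859e-04],
       [ 5.37550944e-05,  2.76879557e-01, -9.60904630e-01,
        -1.27979301e-01],
       [ 0.00000000e+00,  0.00000000e+00,  0.00000000e+00,
         1.00000000e+00]])}
```

View pics/t0.png

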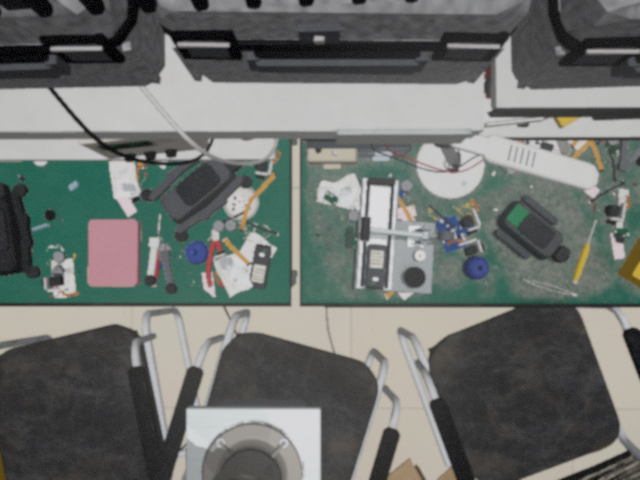

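View pics/s0.png

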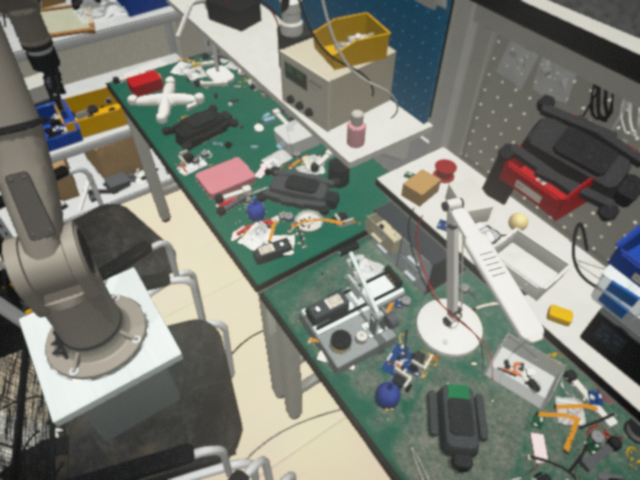

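Top view: the dock sits at columns 355–435, rows 178–292, with the lane mouth towards the robot. The battery is near (376,268), the jar at (413,277) and the post near (425,232). The scene view agrees. Next is an enlarged crop.

```bash
python3 - <<'E'
from h import *
p=cv2.imread('pics/t0.png'); c=p[165:305,340:450]
cv2.imwrite('pics/t0c.png',cv2.resize(c,None,fx=4.2,fy=4.2,interpolation=cv2.INTER_CUBIC))
for u in (353,357,361,364,368,376,384,388,391,393): print(u,world('top','t0',u,210).round(3),world('top','t0',u,282).round(3))
print([ (v,world('top','t0',376,v).round(3).tolist()) for v in (174,178,181,184,190,200,215,240,250,255,260,270,280,284,286,288,290,292,295)])
E
```

```text
353 [ 0.623 -0.239  0.032] [ 0.453 -0.24   0.006]
357 [ 0.623 -0.249  0.023] [ 0.454 -0.247  0.044]
361 [ 0.622 -0.257  0.042] [ 0.454 -0.256  0.055]
364 [ 0.621 -0.264  0.048] [ 0.454 -0.263  0.054]
368 [ 0.62  -0.272  0.056] [ 0.455 -0.27   0.082]
376 [ 0.621 -0.292  0.047] [ 0.455 -0.288  0.083]
384 [ 0.621 -0.31   0.049] [ 0.455 -0.306  0.082]
388 [ 0.621 -0.32   0.046] [ 0.454 -0.318  0.054]
391 [ 0.621 -0.326  0.055] [ 0.454 -0.326  0.045]
393 [ 0.621 -0.33   0.053] [ 0.454 -0.331  0.041]
[(174, [0.712, -0.296, 0.002]), (178, [0.692, -0.289, 0.073]), (181, [0.685, -0.289, 0.078]), (184, [0.679, -0.289, 0.072]), (190, [0.668, -0.292, 0.046]), (200, [0.645, -0.292, 0.047]), (215, [0.61, -0.292, 0.046]), (240, [0.551, -0.291, 0.046]), (250, [0.527, -0.288, 0.084]), (255, [0.516, -0.288, 0.082]), (260, [0.505, -0.288, 0.083]), (270, [0.482, -0.288, 0.085]), (280, [0.46, -0.288, 0.082]), (284, [0.451, -0.288, 0.084]), (286, [0.446, -0.288, 0.081]), (288, [0.442, -0.288, 0.081]), (290, [0.435, -0.292, 0.037]), (292, [0.429, -0.295, 0.003]), (295, [0.422, -0.295, 0.004])]
```

View pics/t0c.png

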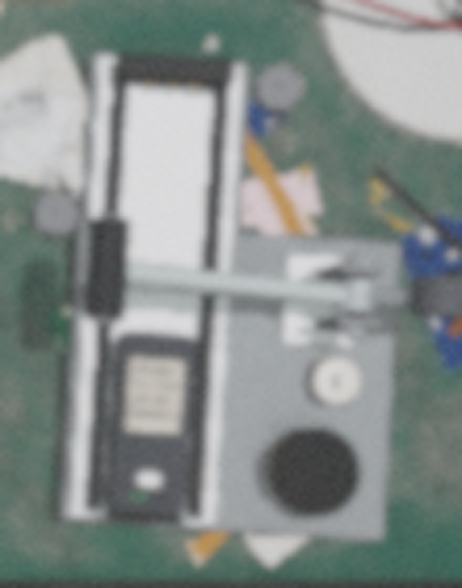

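```bash
cat >> h.py <<'E'
def plane(n,u,v,z):
    a=world(n,'t0',u,v,1.); o=np.array(eyes.calibration(n)['origin']); return o+(a-o)*(z-o[2])/(a[2]-o[2])
E
python3 - <<'E'
from h import *
P=lambda a,b,z:plane('top',340+a/4.2,165+b/4.2,z).round(4)
print('rails L',P(117,70,.056),P(97,510,.056),'R',P(214,100,.056),P(195,510,.056))
print('left edge',P(95,55,.04),P(63,520,.04))
print('stop near top',P(165,85,.076))
print('batt far',P(155,340,.083),'near',P(147,518,.083))
D=np.load('pics/t0.npy')
print('roller',P(106,268,.212),[(round(a),P(a,b,.205)) for a,b in((108,220),(104,315))])
print('pivot',P(358,293,.105), 'cheek corners',P(288,252,.12),P(285,343,.12))
print('housing front R',P(385,535,.04), 'frontL',P(63,520,.04))
pts=[world('top','t0',u,v) for u in range(355,375) for v in range(212,245)]
pts=np.array([q for q in pts if q[2]>.17]);print(len(pts),pts.min(0),pts.max(0),np.median(pts,0))
E
```

```text
rails L [ 0.6863 -0.2721  0.056 ] [ 0.4442 -0.2606  0.056 ] R [ 0.6697 -0.3254  0.056 ] [ 0.4443 -0.3142  0.056 ]
left edge [ 0.6968 -0.2611  0.04  ] [ 0.438  -0.2429  0.04  ]
stop near top [ 0.6755 -0.2966  0.076 ]
batt far [ 0.5366 -0.2901  0.083 ] near [ 0.441  -0.2855  0.083 ]
roller [ 0.5683 -0.2542  0.212 ] [(108, array([ 0.5923, -0.2557,  0.205 ])), (104, array([ 0.5456, -0.2536,  0.205 ]))]
pivot [ 0.5611 -0.3955  0.105 ] cheek corners [ 0.5819 -0.3564  0.12  ] [ 0.5341 -0.3546  0.12  ]
housing front R [ 0.4301 -0.4207  0.04  ] frontL [ 0.438  -0.2429  0.04  ]
255 [ 0.54332902 -0.27393691  0.1902119 ] [ 0.59516661 -0.24403925  0.21598687] [ 0.5680253  -0.25557464  0.21076469]
```

Call:
{"name": "arm_command", "arguments": {"plan": "0 0 -0.0125 9.6;0 0 -0.0125 9.6;0 0 -0.0125 9.6;0 0 -0.0125 9.6;0 0 -0.0125 9.6;0 0 -0.0125 9.6;0 0 -0.0125 9.6;0 0 -0.0125 9.6;0 0 0 0", "hand": 1}}

```text
clock: 1.23
tcp_pos: [0.1838, 0.6498, 0.3458]
orientation: [-2.269, -2.172, -0.002]
contact_force: [-0.6, -0.0, -0.3]
grip_width: -0.0002
gripper_force: 0.0
```

Call:
{"name": "arm_command", "arguments": {"plan": "-0.043 0.037 0 0;-0.043 0.037 0 0;-0.043 0.037 0 0;-0.043 0.037 0 0;-0.043 0.037 0 0;-0.043 0.037 0 0;-0.043 0.037 0 0;-0.043 0.037 0 0;-0.043 0.037 0 0;-0.048 0.0105 0 0;-0.048 0.0105 0 0;-0.048 0.0105 0 0;-0.048 0.0105 0 0;-0.048 0.0105 0 0;-0.048 0.0105 0 0;-0.048 0.0105 0 0;-0.048 0.0105 0 0;0 0 0 0;0 0 0 0"}}

```text
clock: 3.6
tcp_pos: [0.5651, -0.139, 0.3444]
orientation: [-2.268, -2.172, 0.001]
contact_force: [0.1, -0.1, 0.4]
grip_width: -0.0005
gripper_force: 0.0
```

```bash
python3 - <<'E'
from h import *
o=r.get_obs(); print(o['joints'].round(2),o['tcp_pos'].round(4),o['orientation'].round(3))
grab('wrist','w1')
E
```

```text
[-0.47  0.29  0.77  1.7  -0.21  1.24  0.31] [ 0.5651 -0.139   0.3444] [-2.268e+00 -2.172e+00  1.000e-03]
```

View pics/w1.png

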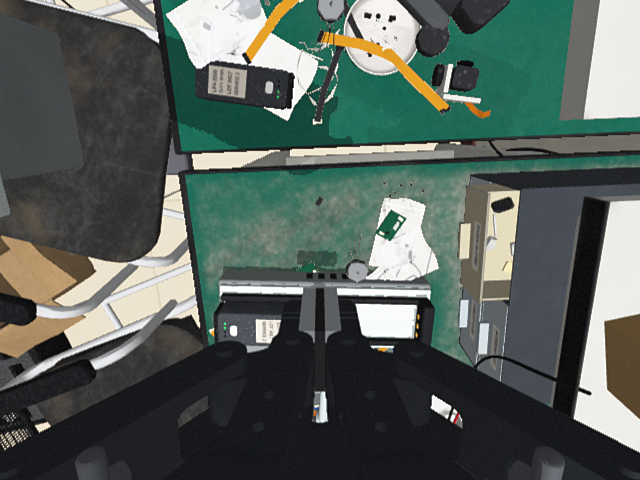

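The wrist view shows the dock edge level at row ~288, columns 220–432, so the tool is square to the lane. The roller is hidden behind the gripper, as expected. I'll descend on its left and approach.

Call:
{"name": "arm_command", "arguments": {"plan": "0 0 0.03 0;0 0 0.03 0;0 0 0.03 0;0 0 0.03 0;0 0 0.03 0;-0.02 0 0 0;-0.02 0 0 0;-0.02 0 0 0;-0.01 0 0 0;0 0 0 0;0 0 0 0"}}

```text
clock: 5.03
tcp_pos: [0.5624, -0.2089, 0.1953]
orientation: [-2.27, -2.171, -0.001]
contact_force: [0.5, 0.3, 0.5]
grip_width: 0.0003
gripper_force: 0.0
```

```bash
python3 - <<'E'
import numpy as np
# arc steps: face y & tip height per 0.1 rad
t=np.radians(35)+np.arange(0,1.21,.1)
y=-.1+.17*np.cos(t);z=.105+.17*np.sin(t)
print(np.c_[y+.021,z-.02+.014,np.r_[0,np.diff(y)],np.r_[0,np.diff(z)]].round(4))
from h import *
grab('scene','s1')
p=cv2.imread('pics/s1.png')[200:400,250:450]; cv2.imwrite('pics/s1c.png',cv2.resize(p,None,fx=3,fy=3,interpolation=cv2.INTER_CUBIC))
E
```

```text
[[ 6.030e-02  1.965e-01  0.000e+00  0.000e+00]
 [ 4.980e-02  2.099e-01 -1.040e-02  1.340e-02]
 [ 3.810e-02  2.222e-01 -1.170e-02  1.230e-02]
 [ 2.520e-02  2.333e-01 -1.290e-02  1.110e-02]
 [ 1.130e-02  2.430e-01 -1.390e-02  9.700e-03]
 [-3.500e-03  2.513e-01 -1.480e-02  8.300e-03]
 [-1.910e-02  2.581e-01 -1.560e-02  6.800e-03]
 [-3.530e-02  2.633e-01 -1.620e-02  5.200e-03]
 [-5.190e-02  2.668e-01 -1.660e-02  3.500e-03]
 [-6.880e-02  2.687e-01 -1.690e-02  1.900e-03]
 [-8.580e-02  2.689e-01 -1.700e-02  2.000e-04]
 [-1.027e-01  2.673e-01 -1.690e-02 -1.500e-03]
 [-1.194e-01  2.641e-01 -1.670e-02 -3.200e-03]]
```

View pics/s1c.png

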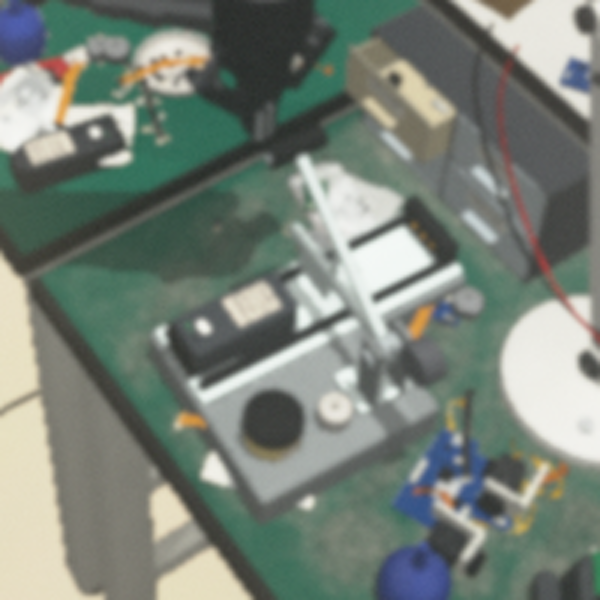

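The fingertip, around (262,125), stands just left of the roller at (295,145). I'll follow the first part of the arc.

Call:
{"name": "arm_command", "arguments": {"plan": "-0.012 0.003 0 0;-0.012 0 0 0;-0.005 0 -0.0065 0;-0.005 0 -0.0065 0;-0.006 0 -0.006 0;-0.006 0 -0.006 0;-0.0065 0 -0.0055 0;-0.0065 0 -0.0055 0;-0.007 0 -0.005 0;-0.007 0 -0.005 0;-0.0075 0 -0.004 0;-0.0075 0 -0.004 0;0 0 0 0"}}

```text
clock: 6.7
tcp_pos: [0.5611, -0.2987, 0.2497]
orientation: [2.272, 2.168, -0.0]
contact_force: [0.3, 0.3, 0.1]
grip_width: 0.0001
gripper_force: 0.1
```

```bash
python3 - <<'E'
from h import *
grab('scene','s2')
p=cv2.imread('pics/s2.png')[200:400,250:450]; cv2.imwrite('pics/s2c.png',cv2.resize(p,None,fx=3,fy=3,interpolation=cv2.INTER_CUBIC))
E
```

```text
(no output)
```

View pics/s2c.png

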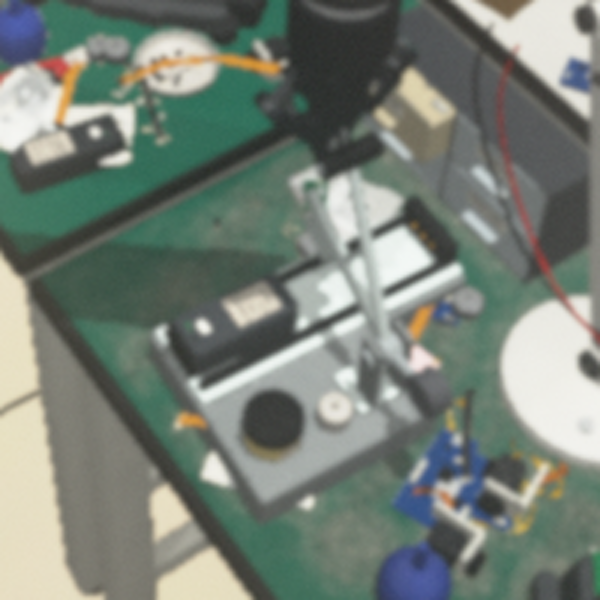

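The bar is lifting, with its free end at (305,185) and the roller on the finger at (350,155). I'll continue past the balance point.

Call:
{"name": "arm_command", "arguments": {"plan": "-0.008 0 -0.0035 0;-0.008 0 -0.0035 0;-0.008 0 -0.0025 0;-0.008 0 -0.0025 0;-0.0085 0 -0.0015 0;-0.0085 0 -0.0015 0;-0.0085 0 -0.001 0;-0.0085 0 -0.001 0;-0.0085 0 0 0;-0.0085 0 0 0;-0.0085 0 0 0;-0.0085 0 0 0;-0.0085 0 0 0;0 0 0 0;0 0 0 0;0 0 0 0"}}

```text
clock: 8.75
tcp_pos: [0.5565, -0.4055, 0.2663]
orientation: [-2.271, -2.171, -0.0]
contact_force: [-0.7, 0.1, -0.2]
grip_width: 0.0002
gripper_force: 0.0
```

Call:
{"name": "arm_command", "arguments": {"plan": "0 0 0 0;0 0 0 0;0 0 0 0;0 0 0 0;0 0 0 0;0 0 0 0;0 0 0 0;0 0 0 0;0 0 0 0;0 0 0 0;0 0 0 0;0 0 0 0;0 0 0 0;0 0 0 0;0 0 0 0;0 0 0 0"}}

```text
clock: 10.75
tcp_pos: [0.5563, -0.406, 0.2663]
orientation: [2.271, 2.17, 0.0]
contact_force: [-0.5, 0.2, 0.3]
grip_width: -0.0003
gripper_force: 0.0
```

```bash
python3 - <<'E'
from h import *
grab('scene','s3')
p=cv2.imread('pics/s3.png')[200:400,250:450]; cv2.imwrite('pics/s3c.png',cv2.resize(p,None,fx=3,fy=3,interpolation=cv2.INTER_CUBIC))
E
```

```text
(no output)
```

View pics/s3c.png

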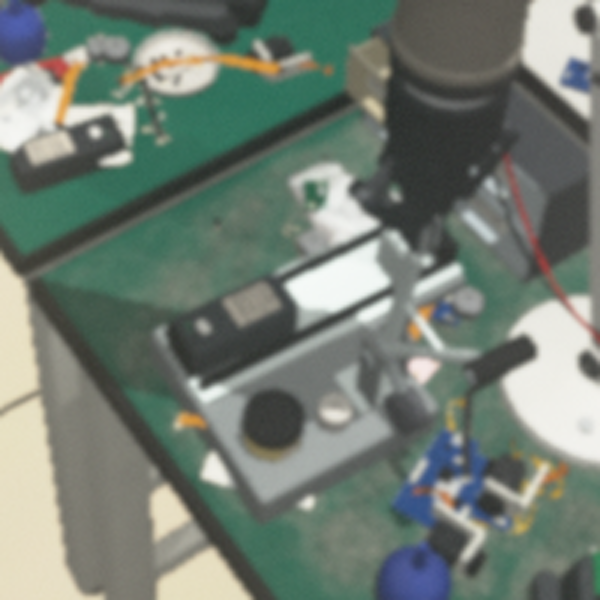

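The barrier is fully over: the roller rests at (500,360) and the bar is upright. I'll go up and over to behind the battery.

Call:
{"name": "arm_command", "arguments": {"plan": "0 0 -0.03 0;0 0 -0.03 0;0 0 -0.03 0;0.038 -0.052 0 0;0.038 -0.052 0 0;0.038 -0.052 0 0;0 0 0.04 0;0 0 0.04 0;0 0 0.04 0;0 0 0.04 0;0 0 0 0;0 0 0 0"}}

```text
clock: 12.3
tcp_pos: [0.4106, -0.2893, 0.1976]
orientation: [2.271, 2.169, 0.001]
contact_force: [0.3, -0.3, 0.9]
grip_width: 0.0004
gripper_force: 0.0
```

```bash
python3 - <<'E'
from h import *
o=r.get_obs(); print(o['joints'].round(2),o['tcp_pos'].round(4))
p,d=grab('top','t1')
p=cv2.imread('pics/t1.png')[165:305,340:450]; cv2.imwrite('pics/t1c.png',cv2.resize(p,None,fx=4.2,fy=4.2,interpolation=cv2.INTER_CUBIC))
E
```

```text
[-0.14  0.31  0.76  2.05 -0.27  0.88  0.73] [ 0.4106 -0.2893  0.1976]
```

View pics/t1c.png

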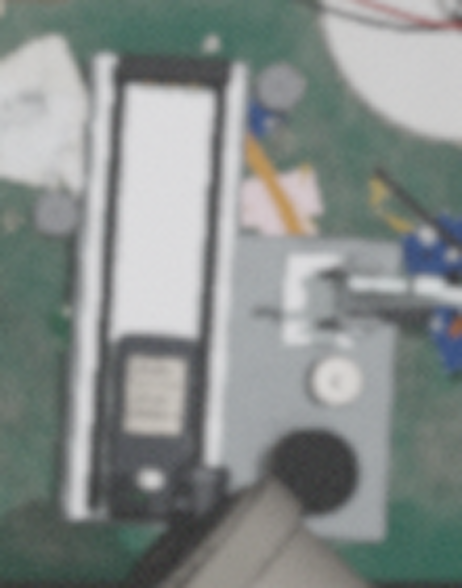

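The lane is clear and the bar is raised. I'll descend behind the battery and start pushing.

Call:
{"name": "arm_command", "arguments": {"plan": "0.002 0 0.032 0;0.002 0 0.032 0;0 0 0.032 0;0 0 0.032 0;0 0 0 0;0 0.005 0 0;0 0.005 0 0;0 0.005 0 0;0 0.005 0 0;0 0.005 0 0;0 0.005 0 0;0 0.005 0 0;0 0.005 0 0;0 0 0 0"}}

```text
clock: 14.1
tcp_pos: [0.4514, -0.2864, 0.0683]
orientation: [2.27, 2.17, 0.001]
contact_force: [-0.8, -0.4, -0.3]
grip_width: 0.0001
gripper_force: 0.1
```

```bash
python3 - <<'E'
from h import *
p,d=grab('top','t2')
o=r.get_obs(); print(o['tcp_pos'].round(4),o['contact_force'].round(1))
print([(v,world('top','t2',376,v).round(3)[[0,2]].tolist()) for v in range(225,252,3)])
E
```

```text
[ 0.4513 -0.2863  0.0683] [-0.5 -0.4 -0.2]
[(225, [0.586, 0.044]), (228, [0.579, 0.045]), (231, [0.572, 0.046]), (234, [0.564, 0.082]), (237, [0.557, 0.083]), (240, [0.55, 0.084]), (243, [0.543, 0.084]), (246, [0.536, 0.084]), (249, [0.53, 0.083])]
```

The battery slides: its far end is now at x≈0.567. About 110 mm remain.

Call:
{"name": "arm_command", "arguments": {"plan": "0 0.006 0 0;0 0.006 0 0;0 0.006 0 0;0 0.006 0 0;0 0.006 0 0;0 0.006 0 0;0 0.006 0 0;0 0.006 0 0;0 0.006 0 0;0 0.006 0 0;0 0.006 0 0;0 0.006 0 0;0 0.006 0 0;0 0.006 0 0;0 0.004 0 0;0 0.003 0 0;0 0.002 0 0;0 0 0 0"}}

```text
clock: 16.4
tcp_pos: [0.543, -0.291, 0.0683]
orientation: [2.271, 2.17, -0.0]
contact_force: [-4.5, -2.3, 0.3]
grip_width: -0.0002
gripper_force: 1.5
```

Call:
{"name": "arm_command", "arguments": {"plan": "0 0.002 0 0;0 0.002 0 0;0 0.002 0 0;0 0.002 0 0;0 0 0 0"}}

```text
clock: 17.02
tcp_pos: [0.5508, -0.2915, 0.0683]
orientation: [2.272, 2.17, -0.001]
contact_force: [-2.8, -3.3, 1.7]
grip_width: 0.0001
gripper_force: 1.9
```

```bash
python3 - <<'E'
from h import *
p,d=grab('top','t3')
print([(v,world('top','t3',377,v).round(3)[[0,2]].tolist()) for v in range(180,200,2)])
E
```

```text
[(180, [0.687, 0.077]), (182, [0.683, 0.077]), (184, [0.679, 0.07]), (186, [0.677, 0.047]), (188, [0.673, 0.046]), (190, [0.664, 0.083]), (192, [0.659, 0.086]), (194, [0.654, 0.085]), (196, [0.65, 0.083]), (198, [0.646, 0.083])]
```

Call:
{"name": "arm_command", "arguments": {"plan": "0 0.002 0 0;0 0.002 0 0;0 0.002 0 0;0 0.002 0 0;0 0 0 0"}}

```text
clock: 17.7
tcp_pos: [0.5586, -0.2919, 0.0683]
orientation: [2.272, 2.17, -0.001]
contact_force: [-5.0, -1.9, 1.0]
grip_width: 0.0
gripper_force: 2.2
```

Call:
{"name": "arm_command", "arguments": {"plan": "0 0.0015 0 0;0 0.0015 0 0;0 0 0 0"}}

```text
clock: 18.08
tcp_pos: [0.5615, -0.2921, 0.0683]
orientation: [-2.272, -2.17, 0.001]
contact_force: [-5.8, -3.4, 1.2]
grip_width: 0.0003
gripper_force: 2.3
```

Call:
{"name": "arm_command", "arguments": {"plan": "0 0.001 0 0;0 0.001 0 0;0 0 0 0"}}

```text
clock: 18.45
tcp_pos: [0.5634, -0.2923, 0.0683]
orientation: [-2.272, -2.169, 0.001]
contact_force: [-4.4, -2.9, 1.7]
grip_width: -0.0003
gripper_force: 2.5
```

Call:
{"name": "arm_command", "arguments": {"plan": "0 0.001 0 0;0 0.001 0 0;0 0 0 0"}}

```text
clock: 18.82
tcp_pos: [0.5641, -0.2924, 0.0683]
orientation: [-2.271, -2.167, 0.003]
contact_force: [-8.6, -2.7, 5.2]
grip_width: -0.0001
gripper_force: 4.3
```

Call:
{"name": "arm_command", "arguments": {"plan": "0 0.001 0 0;0 0 0 0"}}

```text
clock: 19.08
tcp_pos: [0.5641, -0.2924, 0.0682]
orientation: [-2.271, -2.166, 0.004]
contact_force: [-12.0, -2.1, 7.7]
grip_width: -0.0003
gripper_force: 5.8
```

Call:
{"name": "arm_command", "arguments": {"plan": "0 0.001 0 0;0 0 0 0"}}

```text
clock: 19.32
tcp_pos: [0.5641, -0.2924, 0.0682]
orientation: [-2.27, -2.164, 0.005]
contact_force: [-14.3, -0.8, 9.9]
grip_width: 0.0003
gripper_force: 7.2
```

The battery has stopped firmly against the end stop at the expected position. I'll retreat along the lane, then go up and check.

Call:
{"name": "arm_command", "arguments": {"plan": "0 -0.005 0 0;0 -0.02 0 0;0 -0.03 0 0;0 -0.03 0 0;0 -0.03 0 0;0 -0.03 0 0;0 0 -0.05 0;0 0 -0.05 0;0 0 -0.05 0;0.05 0 -0.03 0;0.05 0 0 0;0 0 0 0;0 0 0 0"}}

```text
clock: 20.95
tcp_pos: [0.4285, -0.1849, 0.2487]
orientation: [2.269, 2.172, 0.002]
contact_force: [0.8, 0.4, -0.0]
grip_width: 0.0001
gripper_force: 0.0
```

```bash
python3 - <<'E'
from h import *
p,d=grab('top','t4')
print([(v,world('top','t4',377,v).round(3)[[0,2]].tolist()) for v in list(range(182,192,1))+list(range(222,236,2))])
p=cv2.imread('pics/t4.png')[165:305,340:450]; cv2.imwrite('pics/t4c.png',cv2.resize(p,None,fx=4.2,fy=4.2,interpolation=cv2.INTER_CUBIC))
E
```

```text
[(182, [0.683, 0.074]), (183, [0.68, 0.077]), (184, [0.678, 0.078]), (185, [0.675, 0.082]), (186, [0.673, 0.083]), (187, [0.671, 0.082]), (188, [0.668, 0.084]), (189, [0.666, 0.084]), (190, [0.664, 0.084]), (191, [0.661, 0.083]), (222, [0.591, 0.083]), (224, [0.586, 0.083]), (226, [0.582, 0.082]), (228, [0.578, 0.079]), (230, [0.575, 0.046]), (232, [0.57, 0.047]), (234, [0.565, 0.047])]
```

View pics/t4c.png

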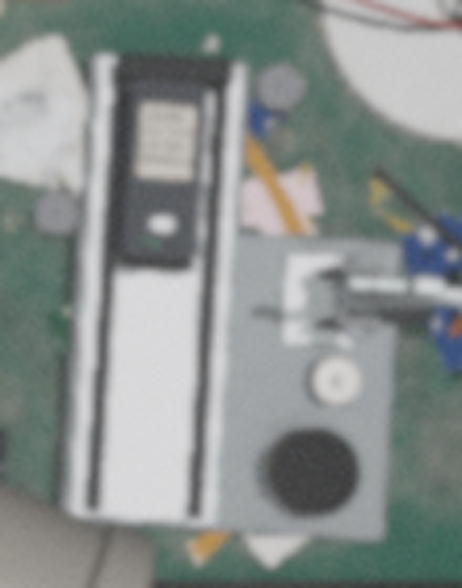

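The battery is flush with the end stop at crop row ~83, the barrier is still raised, and the jar and motor have not moved.

```bash
python3 -c "
from bench import ticket; print(ticket.hand_in())"
```

```text
the job is handed in; nothing more can be done
None
```

The job is done and handed in at about 21 s: the barrier stays raised by itself, the battery is against the end stop, and the robot is clear of everything.

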